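# Push the coffee machine's drip tray home

## Robot

A 6-joint arm with a two-finger parallel gripper is mounted at the origin on the work surface. World frame = base frame: x ahead of the robot, y to its left, z up, the work surface at z = 0. Lengths are in m, angles in rad, forces in N, time in s.
With the tool pointing down it reaches from about 0.375 to 0.975 m from the base axis. Payload 3.8 kg.
Tool frame: the origin (TCP) lies midway between the tips of the shut fingers; the grasp point (between the pads) lies 19 mm behind it; z points along the fingers, y is the line along which they close (so a half turn about z gives the same grasp; the last joint's range is limited). The gripper opens to 85 mm and grips with 20 to 120 N. Pads are 22 mm wide; open, the fingers measure 114 mm over their backs; the gripper's body (76 mm by 85 mm) begins 54 mm behind the grasp point. The pads swing forward as they close: fully open they stand 13 mm farther back than shut.
Start: joints at [-0.037, 0.264, 1.604, -0, 1.274, -0.037], TCP at [0.675, -0, 0.231] pointing down, gripper open.
Joint ranges: [-2.63, 2.63], [-0.94, 2.18], [0.31, 2.57], [-1.31, 4.45], [0, 2.66], [-2.55, 2.55]. Speed limits (rad/s): [2.57, 2.57, 3.14, 3.14, 3.14, 3.14].

## Interface

Orientations are given as a rotation vector (axis times angle).
In Python, from workcell import bot, imaging gives the robot as it stands.
- The arm moves only by the tool step_arm, never from a script. Its argument "series" is a list of rows, each an object of numbers: "grip": the closure, from -1 (fully open) to 1 (shut); "x", "y", "z": the shift along the tool's x, y, z normalised to -1 to 1, where 1 is 500 mm; "ax", "ay", "az": the turn, a rotation vector about the tool's x, y, z normalised to -1 to 1, where 1 is 30 degrees. A call has 1 to 12 rows; each row is the pose to reach, as a shift and turn from the pose commanded when the call began, along the tool's axes at that moment; what a row does not reach only later rows make up. A row lasts 1/10 s, in which the tool goes at most 50 mm and 8.59 degrees, less where a joint would pass 70% of its speed; a pose out of reach is approached as far as the arm can. A call with a number of a shift or a turn outside -1 to 1 is refused whole. A call with a gripper value outside its range is refused whole. The fingers move at their own pace and stop on an object; "force" is the grip in N (left out, the last holds). Time passes only in rows, so rows that repeat a pose let the fingers close. It gives the time, the measured TCP pose, the force, the opening and the grip force at its end, in the units of the state.
- bot.read_state(): the state, without advancing time (a new reading comes with each control period).
- imaging.read_camera(name): name is "scene" or "side" or "wrist"; returns a dict with "img" (400x640x3 uint8, red, green, blue), "fx", "fy", "cx", "cy" (pixels), "R" (3x3) and "t" (3): a world point X has camera coordinates R X + t. Camera axes: x right, y down, z forward; pixel columns grow to the right and rows downward; lengths in m; the calibration is good to about 2 mm. The wrist camera is an equidistant fisheye: a pixel r from the principal point sees the ray r / f radians off the axis. A picture is of the moment at which its call begins. There is no depth.
- bot.finish_job(): hands the job in; it is judged then, once.
The state is a dict: "time": time; "q": joint angles; "joint_vel": joint speeds; "joint_torque": joint torques, N m; "tool_pos": TCP position; "tcp_rot": TCP orientation; "wrist_force": force on the tool from outside, world axes, zero at the start; "torque": the same for the moment, N m; "width": opening from 0.0 (shut) to 1.0 (fully open); "grip_force": force on a finger pad.
Only numpy, scipy, OpenCV 4.12 (cv2) and the standard library are available. Lean on these libraries where they do the work, as an engineer would, in place of code of your own. Each camera call takes 0.05 s, during which the arm holds its last target. There are 200 camera calls.

## Task

Somebody has emptied the drip tray and left it on the counter in front of the coffee machine. Line it up with your fingertips and push it along the counter, between the two arms of the machine's foot, until it is fully home against the machine. Only push it: never lift, tip or carry it, and leave the other things on the counter where they stand.

Things in the scene. Friction and masses are not known exactly. Their poses are not given: they have to be found in the camera images.
- drip_tray: Loose drip tray: flat black box, upright corners rounded 8 mm, slotted steel grille on top; 150 mm long (its x), 104 wide (y), 30 high, about 0.45 kg, flat on the counter; too wide to grip. Origin: centre of its underside. +x end goes in first; the -x end, with a steel trim, is its front, the face to push. Starts 17 to 22 cm from home, up to 45 mm to either side and 25 degrees askew.
- machine: Red coffee machine, fixed, placed and turned differently each time. Origin: the spot on the counter under the tray's centre when it is home; +x points into the machine (pushing direction), z up. The home tray has this same position and axes. Red housing 150 mm wide, 270 high, x = 80 to 235 mm; its head overhangs the tray's rear from x = 5 mm back, at 154 mm or more above the counter.
- mouth (a point): Point on the counter midway between the tips of the two black arms of the machine's foot, 60 mm in front of the machine's origin (axes as the machine). Arms run straight from here to the stop: 22 mm thick, 32 high, half-round tips of 11 mm radius, inner faces at y = +54.5 and -54.5 mm: a 109 mm gap for the 104 mm tray. The home tray's front stands 15 mm proud of the tips.
- stop (a point): Point at counter level on the upright face of the black foot between the roots of the two arms, 75 mm behind the machine's origin: the tray's +x end touches this face when it is fully home.
- mug: White mug, loose, 80 mm across with a side handle that reaches about 40 mm farther out, 95 mm high, standing beside the machine's arm on its +y side. Origin: centre of its underside. Leave it.
- jar: Glass storage jar with a lid, loose, 76 mm across, 135 mm high, standing beside the machine's arm on its -y side. Origin: centre of its underside. Leave it.
- can: Plain steel food can, loose, 74 mm across, 108 mm high, beside the machine's housing on its +y side. Origin: centre of its underside. Leave it.
- sugar_bowl: Blue glazed bowl, loose, 90 mm across, 60 mm high, some 29 cm to the machine's +y side, beyond the mug. Origin: centre of its underside. Leave it.
- spoon: Steel spoon, loose, 150 mm long along its x, lying on the counter to the right. Origin: under its middle. Leave it.
- small_cup: Small white cup without a handle, loose, 62 mm across, 58 mm high, on the right, nearer the robot. Origin: centre of its underside. Leave it.
- pod_box: Cardboard box, loose, 65 x 155 x 45 mm (x, y, z), on the right. Origin: centre of its underside. Leave it.
Mind the look-alikes: they are no part of the job. Of the things that look like the drip_tray, the smaller one is meant.

How it is judged:
On the way:
1. the tray, flat on the counter, has entered between the two arms (x of drip_tray in the frame of machine above -0.105 m and y of drip_tray in the frame of machine between -0.02 and 0.02 m and angle between the x axis of drip_tray and the x axis of machine, either way round below 0.2 rad and height (world z) of drip_tray below 0.005 m), for 0.1 s.
At the end, for the whole second after the job is handed in: The tray lies flat and still between the two arms, its back end within 4 mm of the stop, and square to the machine (x of drip_tray in the frame of machine between -0.004 and 0.004 m and y of drip_tray in the frame of machine between -0.006 and 0.006 m and angle between the x axis of drip_tray and the x axis of machine, either way round below 0.06 rad and angle between drip_tray's own z axis and vertical below 0.04 rad and height (world z) of drip_tray below 0.004 m and linear speed of drip_tray below 0.01 m/s); the robot touches nothing.
It fails at once if the tray is lifted off the counter or tipped (height (world z) of drip_tray above 0.008 m or angle between drip_tray's own z axis and vertical above 0.12 rad).
It fails at once if another thing on the counter is shifted by more than 15 mm (distance of any of mug, jar, can, sugar_bowl, spoon, small_cup, pod_box from where it was at the start of the episode above 0.015 m).
It also fails if it takes over 70 s, if anything falls off the work surface, if the arm or the gripper's body presses on something with over 40 N, if the wrist force passes 120 N, or if a joint passes its speed limit or range.

## Working session

There is one attempt and no reset: what is moved stays moved. The work goes in short steps, Python scripts to look and compute and a tool call to move; the robot and the scene stay as the last step left them, time stands still between calls to the robot, and variables do not carry over. Pictures are saved under pics/ and viewed, at most 10 in all, crops included, and the job is handed in when it is done.

Besides the shell and the picture viewer there is one more tool, called after "Emit:" as name(argument=value, ...) on one line, values as JSON. step_arm: Moves the arm, as the interface text tells. Scaled input: -1 to 1 covers 500 mm each way for a shift and 30 degrees each way for a turn. Its arguments: {"type":"object","properties":{"series":{"type":"array","items":{"type":"object","properties":{"grip":{"type":"number"},"x":{"type":"number","minimum":-1,"maximum":1},"y":{"type":"number","minimum":-1,"maximum":1},"z":{"type":"number","minimum":-1,"maximum":1},"ax":{"type":"number","minimum":-1,"maximum":1},"ay":{"type":"number","minimum":-1,"maximum":1},"az":{"type":"number","minimum":-1,"maximum":1}}}},"force":{"type":"number"}},"required":["series"]}

```bash
mkdir -p pics
python3 - <<'E'
from workcell import bot, imaging
import cv2
for n in ("scene","side"):
    c=imaging.read_camera(n); cv2.imwrite(f"pics/{n}0.png",c["img"][:,:,::-1])
    print(n,c["fx"],c["fy"],c["cx"],c["cy"],c["R"],c["t"])
print(bot.read_state())
E
```

```text
scene 403.09701122421166 403.09701122421166 318.714164816681 202.29837544859524 [[ 7.97107827e-01  6.03836970e-01  1.59738445e-04]
 [ 4.31988689e-01 -5.70070976e-01 -6.98859681e-01]
 [-4.21906250e-01  5.57135527e-01 -7.15258779e-01]] [-0.36664167 -0.1992025   1.24688683]
side 461.762200681862 461.762200681862 325.3550461319021 202.22288982878734 [[ 0.82284621 -0.56824062  0.00516849]
 [-0.443644   -0.64805341 -0.61903697]
 [ 0.35511141  0.50707926 -0.78534484]] [-0.41538906  0.21411261  1.04113153]
{'time': 0.1, 'q': array([-3.68893376e-02,  2.64703685e-01,  1.60523897e+00,  3.77033252e-05,
        1.27370577e+00, -3.68780810e-02]), 'joint_vel': array([-0.00031473, -0.00276119, -0.00437939, -0.00246701,  0.00098799,
       -0.00024728]), 'joint_torque': array([ 2.96398039e-04, -5.16707003e+01, -3.68589377e+01,  1.30520286e-05,
        6.22219843e-03,  5.24967299e-05]), 'tool_pos': array([6.74338239e-01, 4.23145313e-05, 2.30068264e-01]), 'tcp_rot': array([-2.22038330e+00, -2.22033372e+00,  2.15511395e-03]), 'wrist_force': array([-0.27099255, -0.33831232, -0.43835168]), 'torque': array([0.00169567, 0.01445306, 0.00484454]), 'grip_force': 0.0, 'width': 1.0007103956011627}
```

View pics/scene0.png

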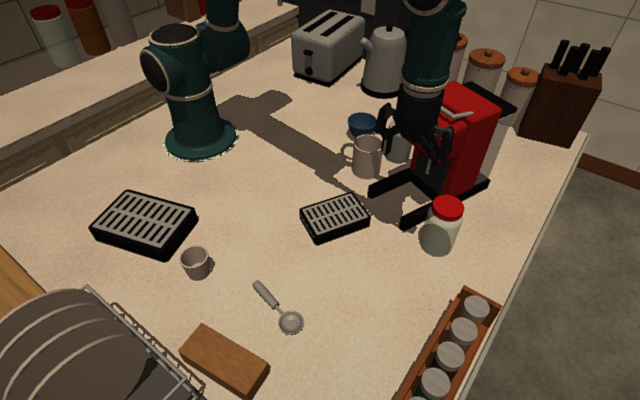

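View pics/side0.png

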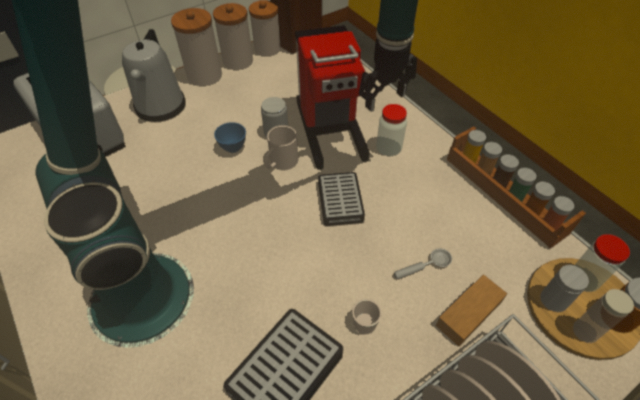

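The small tray is at scene (335,217) and side (341,197). The foot arms are at side (316,145) and (352,143). The larger tray is the look-alike. I'll enlarge both areas.

Run:
```python
import cv2, numpy as np
a=cv2.imread("pics/side0.png")[110:240,270:400]; b=cv2.imread("pics/scene0.png")[165:265,290:470]
a=cv2.resize(a,None,fx=4.6,fy=4.6,interpolation=cv2.INTER_CUBIC); cv2.imwrite("pics/sc.png",cv2.convertScaleAbs(a,alpha=1.5,beta=20))
b=cv2.resize(b,None,fx=4.4,fy=4.4,interpolation=cv2.INTER_CUBIC); cv2.imwrite("pics/cc.png",cv2.convertScaleAbs(b,alpha=1.5,beta=20))
```

```text
(no output)
```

View pics/sc.png

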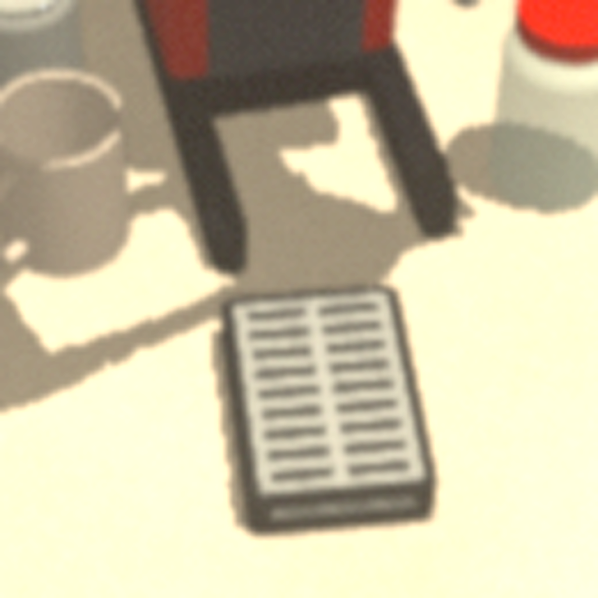

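View pics/cc.png

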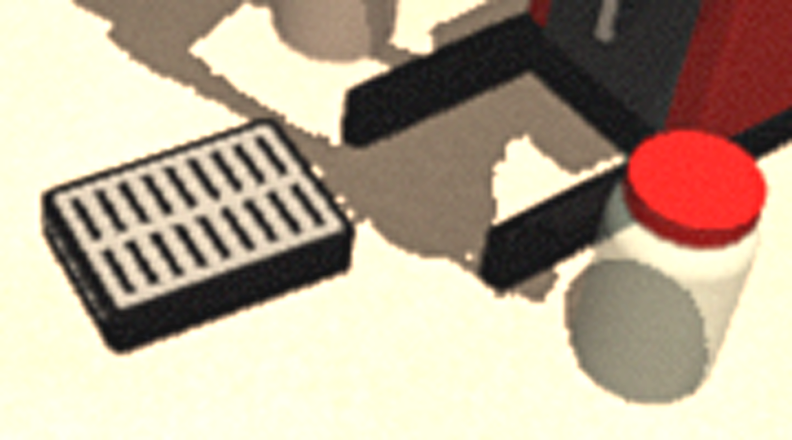

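Side crop: the tray's grille is cleanly outlined, and the arm tips are at about (228,265) and (440,228). Scene crop: the inner foot edges run from (358,146) and (487,230).

```bash
cat > h.py <<'E'
import cv2, numpy as np
from workcell import bot, imaging
def cast(c,uv,z):
    uv=np.atleast_2d(np.asarray(uv,float))
    d=np.c_[(uv[:,0]-c["cx"])/c["fx"],(uv[:,1]-c["cy"])/c["fy"],np.ones(len(uv))]@c["R"]
    o=-c["R"].T@c["t"]
    return (o+d*((z-o[2])/d[:,2])[:,None])[:,:2]
def grille(c,near,scale=4,box=80):
    """corners of the bright grille in the dark tray near a pixel, cast onto z=0.03"""
    x0,y0=int(near[0]-box),int(near[1]-box)
    g=cv2.cvtColor(c["img"],cv2.COLOR_RGB2GRAY)[y0:y0+2*box,x0:x0+2*box]
    g=cv2.resize(g,None,fx=scale,fy=scale,interpolation=cv2.INTER_CUBIC)
    m=(g<75).astype(np.uint8)
    cs,h=cv2.findContours(m,cv2.RETR_CCOMP,cv2.CHAIN_APPROX_NONE)
    p=((near[0]-x0)*scale,(near[1]-y0)*scale)
    holes=[k for k,hh in zip(cs,h[0]) if hh[3]>=0]
    k=max(holes,key=cv2.contourArea)[:,0]
    uv=(k+.5)/scale-.5+[x0,y0]
    w=cast(c,uv,.03)
    r=cv2.minAreaRect((w*1000).astype(np.float32))
    b=cv2.boxPoints(r)
    e=max((b[1]-b[0],b[2]-b[1]),key=np.linalg.norm)
    return r[0],r[1],np.degrees(np.arctan2(e[1],e[0]))
E
python3 - <<'E'
from h import *
S=imaging.read_camera("side"); C=imaging.read_camera("scene")
for c,n in((C,(335,216)),(S,(341,197))):
    print("cam",-c["R"].T@c["t"]); print("grille",grille(c,n))
s=lambda p:np.array(p)/4.6+[270,110]-.4
q=lambda p:np.array(p)/4.4+[290,165]-.4
np.set_printoptions(precision=4,suppress=True)
def line(n,c,p,z):
    w=cast(c,p,z); d=w[0]-w[1]; print(n,w.round(4).tolist(),np.degrees(np.arctan2(*d[::-1])).round(1))
line("side L inner bottom (back,tip)",S,s([(215,115),(245,262)]),0)
line("side R inner top",S,s([(362,95),(422,228)]),.032)
line("side stop bottom L,R",S,s([(362,95),(215,115)]),0)
line("scene L inner bottom",C,q([(530,70),(358,146)]),0)
line("scene R inner top",C,q([(620,160),(490,230)]),.032)
line("scene stop bottom",C,q([(625,150),(530,70)]),0)
E
```

```text
cam [ 0.90437552 -0.58685272  0.75269072]
grille ((529.869384765625, -29.04462432861328), (138.4772491455078, 92.83206939697266), np.float32(62.120975))
cam [ 0.06707341 -0.62522073  0.95233783]
grille ((484.5284423828125, -98.14898681640625), (4.575010776519775, 10.548788070678711), np.float32(-34.413303))
side L inner bottom (back,tip) [[0.6208, 0.2151], [0.5641, 0.0981]] 64.1
side R inner top [[0.6887, 0.1498], [0.65, 0.037]] 71.0
side stop bottom L,R [[0.7104, 0.1767], [0.6208, 0.2151]] -23.2
scene L inner bottom [[0.6103, 0.2184], [0.5602, 0.096]] 67.7
scene R inner top [[0.6999, 0.1476], [0.6672, 0.0552]] 70.5
scene stop bottom [[0.6894, 0.1897], [0.6103, 0.2184]] -20.0
```

```bash
cat >> h.py <<'E'
def edge(c,p0,p1,z,n=30,w=5):
    """strongest gradient across a picked segment, cast onto height z"""
    g=cv2.GaussianBlur(cv2.cvtColor(c["img"],cv2.COLOR_RGB2GRAY),(0,0),.8).astype(np.float32)
    p0,p1=np.array(p0,float),np.array(p1,float); d=(p1-p0)/np.linalg.norm(p1-p0); nn=np.array([-d[1],d[0]])
    s=np.linspace(-w,w,81); t=np.linspace(.12,.88,n)
    P=p0+t[:,None]*(p1-p0); G=P[:,None]+s[None,:,None]*nn
    v=cv2.remap(g,G[...,0].astype(np.float32),G[...,1].astype(np.float32),cv2.INTER_LINEAR)
    k=np.abs(np.gradient(v,axis=1))*np.exp(-(s/3)**2)
    k=s[k.argmax(1)]; k0=np.median(k); P=(P+k[:,None]*nn)[np.abs(k-k0)<1.2]
    return cast(c,P,z)
E
python3 - <<'E'
from h import *
from scipy.optimize import least_squares
S=imaging.read_camera("side"); C=imaging.read_camera("scene")
s=lambda p:np.array(p)/4.6+[270,110]-.4
q=lambda p:np.array(p)/4.4+[290,165]-.4
E=[("sLi",edge(S,*s([(212,120),(246,235)]),.032),1,.0545),
("sLo",edge(S,*s([(165,100),(205,250)]),0),1,.0765),
("sRi",edge(S,*s([(362,95),(420,228)]),0),1,-.0545),
("sRo",edge(S,*s([(395,50),(455,190)]),.032),1,-.0765),
("sSt",edge(S,*s([(350,95),(225,112)]),0),0,.075),
("cLi",edge(C,*q([(530,70),(362,146)]),0),1,.0545),
("cLo",edge(C,*q([(350,90),(525,15)]),.032),1,.0765),
("cRi",edge(C,*q([(620,160),(490,230)]),.032),1,-.0545),
("cRo",edge(C,*q([(600,235),(503,288)]),0),1,-.0765),
("cSt",edge(C,*q([(625,152),(532,72)]),0),0,.075)]
def loc(m,w):
    a=m[2]; return (w-m[:2])@np.array([[np.cos(a),-np.sin(a)],[np.sin(a),np.cos(a)]])
f=lambda m:np.concatenate([(loc(m,w)[:,i]-v)*1000/np.sqrt(len(w)) for _,w,i,v in E])
r=least_squares(f,[.634,.129,np.radians(68)],loss="soft_l1"); m=r.x
print("machine",m[:2].round(4),np.degrees(m[2]).round(2))
for n,w,i,v in E:
    l=loc(m,w); k=np.polyfit(l[:,1-i],l[:,i],1)[0]; print(n,len(w),((l[:,i].mean()-v)*1000).round(1),"mm slope",np.degrees(np.arctan(k)).round(1))
for c,n in((C,(335,216)),):
    o,sz,a=grille(c,n); print("tray in m",(loc(m,np.array([o])/1000)*1000).round(1),a-np.degrees(m[2]))
# tray in side: grille corners/outer top edges picked
for nm,p in(("left",[(230,305),(262,495)]),("right",[(393,290),(430,485)])):
    w=edge(S,*s(p),.03); l=loc(m,w); print(nm,(l.mean(0)*1000).round(1),np.degrees(np.arctan(np.polyfit(l[:,0],l[:,1],1)[0])).round(1))
E
```

```text
machine [0.6345 0.1279] 68.3
sLi 30 -0.3 mm slope -0.2
sLo 30 -1.1 mm slope -1.5
sRi 30 1.7 mm slope 2.5
sRo 30 0.6 mm slope 0.2
sSt 30 0.6 mm slope 1.0
cLi 30 0.7 mm slope -0.1
cLo 30 -1.5 mm slope -0.0
cRi 30 -0.7 mm slope 0.8
cRo 30 0.7 mm slope 1.3
cSt 30 -0.6 mm slope -0.5
tray in m [[-184.5   39.1]] -6.178868689313404
left [-182.1   83.3] -5.4
right [-193.7  -12.3] -6.7
```

Machine: (0.6345, 0.1279), heading 68.3°. Tray in the machine frame: (-184, +39) mm, -6.2°. Plan: push its +y side with two open fingers aligned to machine x, which squares and centres it, then push from the front.

Emit:
step_arm(series=[{"y":-0.463,"az":-1,"grip":-1},{"y":-0.463,"az":-1,"grip":-1},{"y":-0.463,"az":-1,"grip":-1},{"y":-0.463,"az":-1,"grip":-1},{"y":-0.463,"az":-1,"grip":-1},{"y":-0.463,"az":-1,"grip":-1}])

```text
validation failed for argument at $.se...
```

Emit:
step_arm(series=[{"az":-1,"grip":-1},{"az":-1,"grip":-1},{"az":-1,"grip":-1},{"az":-1,"grip":-1}])

```text
validation failed for argument at $.se...
```

Emit:
step_arm(series=[{"az":-0.277,"z":0.2,"grip":-1},{"az":-0.277,"z":0.2,"grip":-1},{"az":-0.277,"z":0.2,"grip":-1},{"az":-0.277,"z":0.2,"grip":-1}])

```text
validation failed for argument at $.se...
```

```bash
cat >> h.py <<'E'
M=np.array([.6345,.1279,np.radians(68.3)])
from scipy.spatial.transform import Rotation
def loc(w,m=M):
    a=m[2]; return (np.atleast_2d(w)-m[:2])@np.array([[np.cos(a),-np.sin(a)],[np.sin(a),np.cos(a)]])
def tool():
    s=bot.read_state(); R=Rotation.from_rotvec(s["tcp_rot"]).as_matrix()
    h=np.degrees(np.arctan2(R[1,0],R[0,0])-M[2])
    print("t",round(s["time"],2),"tool in m (mm)",(loc(s["tool_pos"][:2])*1000).round(1),"z",round(s["tool_pos"][2]*1000,1),"x-axis heading",h.round(2),"F",s["wrist_force"].round(1))
E
python3 - <<'E'
from h import *
tool()
S=imaging.read_camera("side"); C=imaging.read_camera("scene")
print("mug bottom/handle", loc(cast(S,[(283,167),(271,160)],0))*1000, loc(cast(C,[(367,178)],0))*1000)
cv2.imwrite("pics/s1.png",np.vstack([S["img"][100:300,150:500],C["img"][80:280,200:550]])[:,:,::-1])
E
```

```text
t 0.3 tool in m (mm) [[-104.   -84.7]] z 230.8 x-axis heading 21.7 F [-0.7 -0.7  0.2]
mug bottom/handle [[-30.9557314  163.36619509]
 [  2.94407009 191.93919425]] [[-20.33798289 125.64076379]]
```

View pics/s1.png

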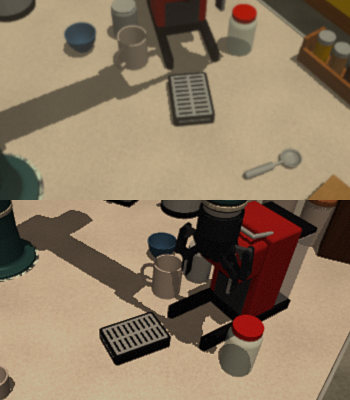

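The calls were refused and nothing moved. The mug is clear: its nearest edge is around machine x -60. I'll retry with a single full row.

Emit:
step_arm(series=[{"x":0.0,"y":-0.463,"z":0.0,"ax":0.0,"ay":0.0,"az":-0.99,"grip":-1.0}])

```text
time: 0.5
tool_pos: [0.6283, -0.0002, 0.2287]
tcp_rot: [-2.045, -2.384, 0.0]
wrist_force: [-1.8, 0.3, -0.0]
width: 1.003
grip_force: 0.0
```

Emit:
step_arm(series=[{"x":0.054,"y":-0.359,"z":0.0,"ax":0.0,"ay":0.0,"az":-0.99,"grip":-1.0},{"x":0.054,"y":-0.359,"z":0.0,"ax":0.0,"ay":0.0,"az":-0.99,"grip":-1.0},{"x":0.054,"y":-0.359,"z":0.0,"ax":0.0,"ay":0.0,"az":-0.99,"grip":-1.0},{"x":0.054,"y":-0.359,"z":0.0,"ax":0.0,"ay":0.0,"az":-0.99,"grip":-1.0},{"x":0.054,"y":-0.359,"z":0.0,"ax":0.0,"ay":0.0,"az":-0.99,"grip":-1.0}])

```text
time: 1.0
tool_pos: [0.4397, 0.0, 0.2309]
tcp_rot: [-1.368, -2.827, 0.001]
wrist_force: [0.9, -0.3, 0.3]
width: 0.997
grip_force: 0.0
```

Emit:
step_arm(series=[{"x":0.0,"y":0.0,"z":0.0,"ax":0.0,"ay":0.0,"az":-0.99,"grip":-1.0},{"x":0.0,"y":0.0,"z":0.0,"ax":0.0,"ay":0.0,"az":-0.99,"grip":-1.0},{"x":0.0,"y":0.0,"z":0.0,"ax":0.0,"ay":0.0,"az":-0.99,"grip":-1.0},{"x":0.0,"y":0.0,"z":0.0,"ax":0.0,"ay":0.0,"az":-0.99,"grip":-1.0},{"x":0.0,"y":0.0,"z":0.0,"ax":0.0,"ay":0.0,"az":-0.99,"grip":-1.0}])

```text
time: 1.5
tool_pos: [0.4445, -0.0002, 0.2317]
tcp_rot: [0.6, 3.083, 0.0]
wrist_force: [-0.9, 0.1, -0.1]
width: 0.998
grip_force: 0.0
```

```bash
python3 -c "
from h import *
tool()"
```

```text
t 1.5 tool in m (mm) [[-189.2  129.2]] z 231.7 x-axis heading 89.65 F [-0.9  0.1 -0.1]
```

Emit:
step_arm(series=[{"x":0.0,"y":0.0,"z":0.4,"ax":0.0,"ay":0.0,"az":-0.012,"grip":-1.0},{"x":0.0,"y":0.0,"z":0.4,"ax":0.0,"ay":0.0,"az":-0.012,"grip":-1.0},{"x":0.0,"y":0.0,"z":0.4,"ax":0.0,"ay":0.0,"az":-0.012,"grip":-1.0},{"x":0.0,"y":0.0,"z":0.4,"ax":0.0,"ay":0.0,"az":-0.012,"grip":-1.0},{"x":0.0,"y":0.0,"z":0.43,"ax":0.0,"ay":0.0,"az":-0.012,"grip":-1.0},{"x":0.0,"y":0.0,"z":0.455,"ax":0.0,"ay":0.0,"az":-0.012,"grip":-1.0},{"x":0.0,"y":0.0,"z":0.455,"ax":0.0,"ay":0.0,"az":-0.012,"grip":-1.0}])

```text
time: 2.2
tool_pos: [0.4429, -0.0001, 0.0025]
tcp_rot: [-0.591, -3.083, 0.001]
wrist_force: [0.2, -0.5, 0.8]
width: 1.003
grip_force: 0.0
```

Emit:
step_arm(series=[{"x":-0.02,"y":0.0,"z":0.0,"ax":0.0,"ay":0.0,"az":0.0,"grip":-1.0},{"x":-0.03,"y":0.0,"z":0.0,"ax":0.0,"ay":0.0,"az":0.0,"grip":-1.0},{"x":-0.04,"y":0.0,"z":0.0,"ax":0.0,"ay":0.0,"az":0.0,"grip":-1.0},{"x":-0.05,"y":0.0,"z":0.0,"ax":0.0,"ay":0.0,"az":0.0,"grip":-1.0},{"x":-0.06,"y":0.0,"z":0.0,"ax":0.0,"ay":0.0,"az":0.0,"grip":-1.0},{"x":-0.07,"y":0.0,"z":0.0,"ax":0.0,"ay":0.0,"az":0.0,"grip":-1.0},{"x":-0.08,"y":0.0,"z":0.0,"ax":0.0,"ay":0.0,"az":0.0,"grip":-1.0},{"x":-0.09,"y":0.0,"z":0.0,"ax":0.0,"ay":0.0,"az":0.0,"grip":-1.0},{"x":-0.1,"y":0.0,"z":0.0,"ax":0.0,"ay":0.0,"az":0.0,"grip":-1.0},{"x":-0.11,"y":0.0,"z":0.0,"ax":0.0,"ay":0.0,"az":0.0,"grip":-1.0},{"x":-0.12,"y":0.0,"z":0.0,"ax":0.0,"ay":0.0,"az":0.0,"grip":-1.0},{"x":-0.126,"y":0.0,"z":0.0,"ax":0.0,"ay":0.0,"az":0.0,"grip":-1.0}])

```text
time: 3.4
tool_pos: [0.5028, -0.0235, 0.0037]
tcp_rot: [0.59, 3.085, 0.0]
wrist_force: [-2.3, 1.1, -0.9]
width: 1.004
grip_force: 1.3
```

Run:
```python
from h import *
tool()
C=imaging.read_camera("scene"); S=imaging.read_camera("side")
try:
    o,sz,a=grille(C,(345,222)); print("tray",(loc(np.array([o])/1000)*1000).round(1),sz,a-68.3)
except Exception as e: print(e)
cv2.imwrite("pics/s2.png",cv2.resize(np.hstack([S["img"][100:250,250:450],C["img"][150:300,270:470]]),None,fx=2,fy=2)[:,:,::-1])
```

```text
t 3.4 tool in m (mm) [[-189.4   66.4]] z 3.7 x-axis heading 90.06 F [-2.3  1.1 -0.9]
tray [[-180.5    4.9]] (138.21754455566406, 92.9917221069336) 0.07307434
```

View pics/s2.png

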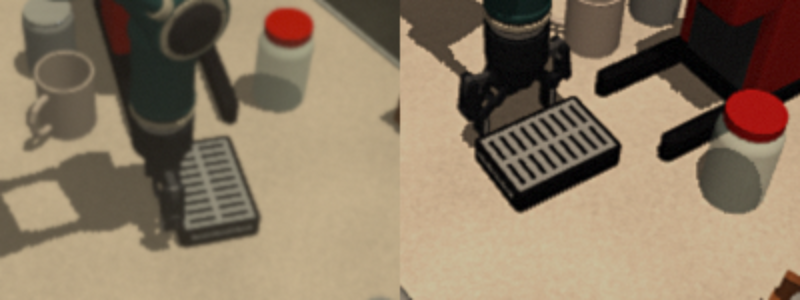

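Tray is square (0.07°) at y≈+4.5. I'll push 4.5 mm more, then back off and rise.

Emit:
step_arm(series=[{"x":-0.005,"y":0.0,"z":0.0,"ax":0.0,"ay":0.0,"az":0.0,"grip":-1.0},{"x":-0.009,"y":0.0,"z":0.0,"ax":0.0,"ay":0.0,"az":0.0,"grip":-1.0},{"x":-0.009,"y":0.0,"z":0.0,"ax":0.0,"ay":0.0,"az":0.0,"grip":-1.0},{"x":0.04,"y":0.0,"z":0.0,"ax":0.0,"ay":0.0,"az":0.0,"grip":-1.0},{"x":0.04,"y":0.0,"z":-0.1,"ax":0.0,"ay":0.0,"az":0.0,"grip":-1.0},{"x":0.04,"y":0.0,"z":-0.2,"ax":0.0,"ay":0.0,"az":0.0,"grip":-1.0},{"x":0.04,"y":0.0,"z":-0.2,"ax":0.0,"ay":0.0,"az":0.0,"grip":-1.0}])

```text
time: 4.2
tool_pos: [0.4907, -0.0167, 0.112]
tcp_rot: [0.586, 3.069, 0.002]
wrist_force: [1.4, -0.8, -0.0]
width: 1.0
grip_force: 0.0
```

Emit:
step_arm(series=[{"x":0.0,"y":-0.22,"z":0.0,"ax":0.0,"ay":0.0,"az":1.0,"grip":0.0},{"x":0.0,"y":-0.22,"z":0.0,"ax":0.0,"ay":0.0,"az":1.0,"grip":0.0},{"x":0.0,"y":-0.22,"z":0.0,"ax":0.0,"ay":0.0,"az":1.0,"grip":0.0},{"x":0.0,"y":-0.22,"z":0.0,"ax":0.0,"ay":0.0,"az":1.0,"grip":0.0},{"x":0.0,"y":-0.22,"z":0.0,"ax":0.0,"ay":0.0,"az":1.0,"grip":0.0}])

```text
time: 4.7
tool_pos: [0.4437, -0.1193, 0.1043]
tcp_rot: [1.37, 2.824, 0.0]
wrist_force: [0.0, -0.1, -0.2]
width: 0.502
grip_force: 0.0
```

Emit:
step_arm(series=[{"x":0.0,"y":0.0,"z":0.0,"ax":0.0,"ay":0.0,"az":1.0,"grip":0.0},{"x":0.0,"y":0.0,"z":0.0,"ax":0.0,"ay":0.0,"az":1.0,"grip":0.0},{"x":0.0,"y":0.0,"z":0.0,"ax":0.0,"ay":0.0,"az":1.0,"grip":0.0},{"x":0.0,"y":0.0,"z":0.0,"ax":0.0,"ay":0.0,"az":1.0,"grip":0.0}])

```text
time: 5.1
tool_pos: [0.4438, -0.1181, 0.104]
tcp_rot: [2.054, 2.375, 0.001]
wrist_force: [-0.2, -0.5, -0.9]
width: 0.499
grip_force: 0.0
```

Emit:
step_arm(series=[{"x":0.0,"y":0.0,"z":0.0,"ax":0.0,"ay":0.0,"az":1.0,"grip":0.0},{"x":0.0,"y":0.0,"z":0.0,"ax":0.0,"ay":0.0,"az":1.0,"grip":0.0},{"x":0.0,"y":0.0,"z":0.0,"ax":0.0,"ay":0.0,"az":1.0,"grip":0.0},{"x":0.0,"y":0.0,"z":0.0,"ax":0.0,"ay":0.0,"az":1.0,"grip":0.0}])

```text
time: 5.5
tool_pos: [0.4438, -0.1181, 0.104]
tcp_rot: [2.599, 1.762, 0.002]
wrist_force: [0.3, 0.0, 0.4]
width: 0.505
grip_force: 0.0
```

Run:
```python
from h import *
tool(); print(bot.read_state()["width"])
C=imaging.read_camera("scene")
o,sz,a=grille(C,(345,222)); print("tray",(loc(np.array([o])/1000)*1000).round(1),sz,a-68.3)
```

```text
t 5.5 tool in m (mm) [[-299.1   86.3]] z 104.0 x-axis heading -0.03 F [0.3 0.  0.4]
0.5054813940878313
tray [[-180.6    1.1]] (138.30307006835938, 92.70425415039062) 0.04196167
```

Emit:
step_arm(series=[{"x":0.0,"y":0.1,"z":0.0,"ax":0.0,"ay":0.0,"az":0.0,"grip":0.0},{"x":0.0,"y":0.171,"z":0.05,"ax":0.0,"ay":0.0,"az":0.0,"grip":0.0},{"x":0.0,"y":0.171,"z":0.14,"ax":0.0,"ay":0.0,"az":0.0,"grip":0.0},{"x":0.0,"y":0.171,"z":0.19,"ax":0.0,"ay":0.0,"az":0.0,"grip":0.0},{"x":0.0,"y":0.171,"z":0.194,"ax":0.0,"ay":0.0,"az":0.0,"grip":0.0},{"x":0.04,"y":0.171,"z":0.194,"ax":0.0,"ay":0.0,"az":0.0,"grip":0.0},{"x":0.06,"y":0.171,"z":0.194,"ax":0.0,"ay":0.0,"az":0.0,"grip":0.0}])

```text
time: 6.25
tool_pos: [0.5349, -0.1213, 0.0079]
tcp_rot: [2.596, 1.767, 0.002]
wrist_force: [-0.1, -2.5, -1.8]
width: 0.499
grip_force: 5.1
```

Emit:
step_arm(series=[{"x":0.012,"y":0.0,"z":0.0,"ax":0.0,"ay":0.0,"az":0.0,"grip":0.0},{"x":0.024,"y":0.0,"z":0.0,"ax":0.0,"ay":0.0,"az":0.0,"grip":0.0},{"x":0.036,"y":0.0,"z":0.0,"ax":0.0,"ay":0.0,"az":0.0,"grip":0.0},{"x":0.048,"y":0.0,"z":0.0,"ax":0.0,"ay":0.0,"az":0.0,"grip":0.0},{"x":0.06,"y":0.0,"z":0.0,"ax":0.0,"ay":0.0,"az":0.0,"grip":0.0},{"x":0.072,"y":0.0,"z":0.0,"ax":0.0,"ay":0.0,"az":0.0,"grip":0.0},{"x":0.084,"y":0.0,"z":0.0,"ax":0.0,"ay":0.0,"az":0.0,"grip":0.0},{"x":0.096,"y":0.0,"z":0.0,"ax":0.0,"ay":0.0,"az":0.0,"grip":0.0},{"x":0.1,"y":0.0,"z":0.0,"ax":0.0,"ay":0.0,"az":0.0,"grip":0.0}])

```text
time: 7.15
tool_pos: [0.5528, -0.076, 0.0081]
tcp_rot: [2.596, 1.765, 0.001]
wrist_force: [-2.5, -5.5, 5.0]
width: 0.496
grip_force: 3.0
```

Run:
```python
from h import *
tool()
C=imaging.read_camera("scene")
o,sz,a=grille(C,(365,200)); print("tray",(loc(np.array([o])/1000)*1000).round(1),sz,a-68.3)
cv2.imwrite("pics/s3.png",cv2.resize(C["img"][130:280,270:470],None,fx=3,fy=3)[:,:,::-1])
```

```text
t 7.15 tool in m (mm) [[-219.6    0.5]] z 8.1 x-axis heading 0.1 F [-2.5 -5.5  5. ]
tray [[-129.2    1.4]] (133.5296630859375, 92.9853515625) 0.10913086
```

View pics/s3.png

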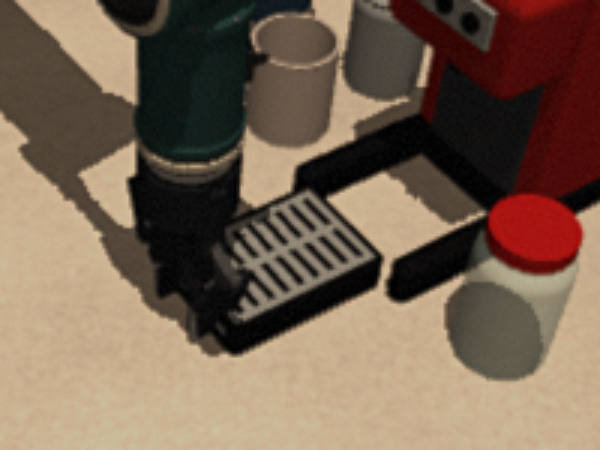

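Tray is at the mouth (its +x end between the tips), square and centred. Continuing.

Emit:
step_arm(series=[{"x":0.012,"y":0.0,"z":0.0,"ax":0.0,"ay":0.0,"az":0.0,"grip":0.0},{"x":0.024,"y":0.0,"z":0.0,"ax":0.0,"ay":0.0,"az":0.0,"grip":0.0},{"x":0.036,"y":0.0,"z":0.0,"ax":0.0,"ay":0.0,"az":0.0,"grip":0.0},{"x":0.048,"y":0.0,"z":0.0,"ax":0.0,"ay":0.0,"az":0.0,"grip":0.0},{"x":0.06,"y":0.0,"z":0.0,"ax":0.0,"ay":0.0,"az":0.0,"grip":0.0},{"x":0.072,"y":0.0,"z":0.0,"ax":0.0,"ay":0.0,"az":0.0,"grip":0.0},{"x":0.084,"y":0.0,"z":0.0,"ax":0.0,"ay":0.0,"az":0.0,"grip":0.0},{"x":0.096,"y":0.0,"z":0.0,"ax":0.0,"ay":0.0,"az":0.0,"grip":0.0},{"x":0.108,"y":0.0,"z":0.0,"ax":0.0,"ay":0.0,"az":0.0,"grip":0.0}])

```text
time: 8.1
tool_pos: [0.5721, -0.0259, 0.0076]
tcp_rot: [2.598, 1.764, -0.0]
wrist_force: [-2.4, -5.3, 4.8]
width: 0.504
grip_force: 2.9
```

Run:
```python
from h import *
tool()
C=imaging.read_camera("scene")
o,sz,a=grille(C,(385,190)); print("tray",(loc(np.array([o])/1000)*1000).round(1),sz,a-68.3)
```

```text
t 8.1 tool in m (mm) [[-166.     1.2]] z 7.6 x-axis heading 0.07 F [-2.4 -5.3  4.8]
tray [[-76.1   2.1]] (136.21109008789062, 92.68727111816406) 0.09157562
```

Emit:
step_arm(series=[{"x":0.012,"y":0.001,"z":0.0,"ax":0.0,"ay":0.0,"az":0.0,"grip":0.0},{"x":0.024,"y":0.002,"z":0.0,"ax":0.0,"ay":0.0,"az":0.0,"grip":0.0},{"x":0.036,"y":0.002,"z":0.0,"ax":0.0,"ay":0.0,"az":0.0,"grip":0.0},{"x":0.048,"y":0.002,"z":0.0,"ax":0.0,"ay":0.0,"az":0.0,"grip":0.0},{"x":0.06,"y":0.002,"z":0.0,"ax":0.0,"ay":0.0,"az":0.0,"grip":0.0},{"x":0.072,"y":0.002,"z":0.0,"ax":0.0,"ay":0.0,"az":0.0,"grip":0.0},{"x":0.084,"y":0.002,"z":0.0,"ax":0.0,"ay":0.0,"az":0.0,"grip":0.0},{"x":0.096,"y":0.002,"z":0.0,"ax":0.0,"ay":0.0,"az":0.0,"grip":0.0},{"x":0.108,"y":0.002,"z":0.0,"ax":0.0,"ay":0.0,"az":0.0,"grip":0.0},{"x":0.12,"y":0.002,"z":0.0,"ax":0.0,"ay":0.0,"az":0.0,"grip":0.0},{"x":0.13,"y":0.002,"z":0.0,"ax":0.0,"ay":0.0,"az":0.0,"grip":0.0}])

```text
time: 9.25
tool_pos: [0.5965, 0.0343, 0.0072]
tcp_rot: [2.599, 1.765, -0.001]
wrist_force: [-2.1, -5.9, 3.9]
width: 0.5
grip_force: 3.0
```

Emit:
step_arm(series=[{"x":0.004,"y":0.0,"z":0.0,"ax":0.0,"ay":0.0,"az":0.0,"grip":0.0},{"x":0.008,"y":0.0,"z":0.0,"ax":0.0,"ay":0.0,"az":0.0,"grip":0.0},{"x":0.012,"y":0.0,"z":0.0,"ax":0.0,"ay":0.0,"az":0.0,"grip":0.0}])

```text
time: 9.55
tool_pos: [0.5986, 0.0397, 0.0072]
tcp_rot: [2.598, 1.765, -0.001]
wrist_force: [-2.8, -4.6, 5.4]
width: 0.503
grip_force: 3.0
```

Run:
```python
from h import *
tool()
C=imaging.read_camera("scene")
o,sz,a=grille(C,(405,175)); print("tray",(loc(np.array([o])/1000)*1000).round(1),sz,a-68.3)
```

```text
t 9.55 tool in m (mm) [[-95.2   0.7]] z 7.2 x-axis heading 0.07 F [-2.8 -4.6  5.4]
tray [[-6.1  1.9]] (134.81393432617188, 93.26094055175781) 0.11261749
```

Emit:
step_arm(series=[{"x":0.004,"y":0.0,"z":0.0,"ax":0.0,"ay":0.0,"az":0.0,"grip":0.0},{"x":0.008,"y":0.0,"z":0.0,"ax":0.0,"ay":0.0,"az":0.0,"grip":0.0},{"x":0.012,"y":0.0,"z":0.0,"ax":0.0,"ay":0.0,"az":0.0,"grip":0.0}])

```text
time: 9.9
tool_pos: [0.6004, 0.0443, 0.0071]
tcp_rot: [2.597, 1.765, -0.004]
wrist_force: [-4.2, -14.2, 7.7]
width: 0.5
grip_force: 7.4
```

Emit:
step_arm(series=[{"x":0.003,"y":0.0,"z":0.0,"ax":0.0,"ay":0.0,"az":0.0,"grip":0.0},{"x":0.004,"y":0.0,"z":0.0,"ax":0.0,"ay":0.0,"az":0.0,"grip":0.0}])

```text
time: 10.1
tool_pos: [0.6004, 0.0443, 0.0071]
tcp_rot: [2.596, 1.765, -0.009]
wrist_force: [-5.7, -17.4, 7.9]
width: 0.498
grip_force: 9.0
```

Run:
```python
from h import *
tool()
C=imaging.read_camera("scene")
o,sz,a=grille(C,(405,175)); print("tray",(loc(np.array([o])/1000)*1000).round(1),sz,a-68.3)
```

```text
t 10.1 tool in m (mm) [[-90.2   0.8]] z 7.1 x-axis heading 0.13 F [ -5.7 -17.4   7.9]
tray [[0.5 1.8]] (134.37742614746094, 92.91728973388672) 0.112579346
```

Force rose with no motion, so the tray is against the stop. Backing off.

Emit:
step_arm(series=[{"x":-0.02,"y":0.0,"z":0.0,"ax":0.0,"ay":0.0,"az":0.0,"grip":0.0},{"x":-0.1,"y":0.0,"z":0.0,"ax":0.0,"ay":0.0,"az":0.0,"grip":0.0},{"x":-0.2,"y":0.0,"z":0.0,"ax":0.0,"ay":0.0,"az":0.0,"grip":0.0},{"x":-0.3,"y":0.0,"z":-0.1,"ax":0.0,"ay":0.0,"az":0.0,"grip":0.0},{"x":-0.3,"y":0.0,"z":-0.2,"ax":0.0,"ay":0.0,"az":0.0,"grip":0.0},{"x":-0.3,"y":0.0,"z":-0.2,"ax":0.0,"ay":0.0,"az":0.0,"grip":0.0}])

```text
time: 10.75
tool_pos: [0.5488, -0.0933, 0.1113]
tcp_rot: [2.598, 1.759, 0.009]
wrist_force: [1.2, 0.5, 0.7]
width: 0.501
grip_force: 0.0
```

Run:
```python
from h import *
tool()
C=imaging.read_camera("scene"); S=imaging.read_camera("side")
o,sz,a=grille(C,(405,175)); print("tray",(loc(np.array([o])/1000)*1000).round(1),sz,a-68.3)
cv2.imwrite("pics/s4.png",cv2.resize(np.hstack([S["img"][60:210,250:420],C["img"][110:260,320:490]]),None,fx=2.3,fy=2.3)[:,:,::-1])
```

```text
t 10.75 tool in m (mm) [[-237.2   -2.2]] z 111.3 x-axis heading -0.1 F [1.2 0.5 0.7]
tray [[-1.8  1.7]] (138.5293426513672, 93.51082611083984) 0.3132782
```

View pics/s4.png

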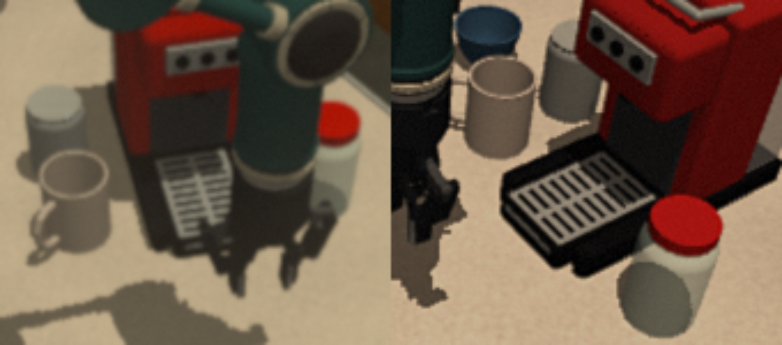

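The tray sits home between the arms (measured -1.8, +1.7 mm, 0.3°), the gripper is clear, and the mug, jar, can and bowl are where they stood.

```bash
python3 -c "
from workcell import bot
print(bot.finish_job())"
```

```text
the job is handed in; nothing more can be done
None
```

The drip tray is pushed home against the machine's stop, measured about 2 mm and 0.3° from ideal. The job is handed in, but no verdict was returned.

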